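Clear the lab jack after the lesson

ROBOT

A 6-joint arm with a two-finger parallel gripper is mounted at the origin on the work surface. World frame = base frame: x ahead of the robot, y to its left, z up, the work surface at z = 0. Lengths are in m, angles in rad, forces in N, time in s.
With the tool pointing down it reaches from about 0.25 to 0.775 m from the base axis. Payload 4 kg.
Tool frame: the origin (TCP) lies between the finger pads; the fingertips stand 11 mm ahead of it and the grasp point (between the pads) lies 8 mm behind it; z points along the fingers, y is the line along which they close (so a half turn about z gives the same grasp; the last joint's range is limited). The gripper opens to 94 mm and grips with 3 to 60 N. Pads are 16 mm wide; open, the fingers measure 119 mm over their backs; the gripper's body (75 mm by 177 mm) begins 78 mm behind the grasp point.
Start: joints at [1.127, 0.087, 1.371, -0, 1.684, -0.103], TCP at [0.184, 0.518, 0.217] pointing down, gripper open.
Joint ranges: [-3.1, 3.1], [-0.76, 2.03], [0.27, 2.55], [-1.08, 4.22], [0.17, 2.65], [-2.57, 2.57]. Speed limits (rad/s): [2.79, 2.79, 3.14, 3.14, 3.14, 3.14].

INTERFACE

Orientations are given as a unit quaternion [x, y, z, w].
In Python, from bench import manip gives the robot as it stands. The module is installed in compiled form; this text tells all that it offers.
- The arm moves only by the tool drive_tool, never from a script. Its argument "increments" is a list of rows, each a list of 3 entries, a list of its own where there are three numbers: the shift along the world's x, y, z in m, then the turn about the world's z in rad, then the opening, from -1 (shut) to 1 (fully open). In form: [[[dx, dy, dz], roll, claw], ...]. A call has 1 to 5 rows; each row is the pose to reach, as a shift and turn from the pose commanded when the call began; what a row does not reach only later rows make up. A row lasts 1/12 s, in which the tool goes at most 41.7 mm and 7.16 degrees, less where a joint would pass 70% of its speed; a pose out of reach is approached as far as the arm can. A call with a gripper value outside its range is refused whole. The fingers move at their own pace and stop on an object; "grip_force" is the grip in N (left out, the last holds). Time passes only in rows, so rows that repeat a pose let the fingers close. It gives the time, the measured TCP pose, the force, the opening and the grip force at its end, in the units of the state.
- manip.sense(): the state, without advancing time (a new reading comes with each control period).
- manip.capture(name): name is "scene" or "top"; returns the picture (420x560x3 uint8, blue, green, red); there is no depth.
- manip.camera_info(name): a dict with "camera_matrix" (3x3 intrinsics, pixels), "world_from_camera" (4x4, takes a point from camera to world coordinates). Camera axes: x right, y down, z forward; pixel columns grow to the right and rows downward; lengths in m; the calibration is good to about 2 mm. A picture is of the moment at which its call begins. camera_info takes no time and is no camera call.
- manip.close_job(): hands the job in; it is judged then, once.
The state is a dict: "t": time; "joints": joint angles; "dq": joint speeds; "effort": joint torques, N m; "ee_pos": TCP position; "orientation": TCP orientation; "wrist_force": force on the tool from outside, world axes, zero at the start; "ft_torque": the same for the moment, N m; "gripper_width": opening from 0.0 (shut) to 1.0 (fully open); "grip_force": force on a finger pad.
Only numpy, scipy, OpenCV 4.12 (cv2) and the standard library are available. Lean on these libraries where they do the work, as an engineer would, in place of code of your own. Each camera call takes 0.05 s, during which the arm holds its last target. There are 200 camera calls.

TASK

Take apart the stack on the lab jack from the top down, one thing at a time, and put each thing in its own place: the brass weight upright in the middle of the white dish, then the red matchbox flat in the yellow tray, then the blue sensor box flat in the black charging dock, and last the brown board flat in the wooden tray. Everything must lie fully inside its rim, not on it, and be let go; do not tip any of the things over, and leave the spirit lamp and the beaker where they stand.

Things in the scene. Friction and masses are not known exactly. Their poses are not given: they have to be found in the camera images.
- weight: brass laboratory weight, a cylinder 28 mm in diameter and 22 mm high with a neck and a 16 mm round knob above it, 36 mm high in all; about 120 g; stands on top of the stack, on the matchbox. Origin: centre of the underside; z up.
- matchbox: closed red matchbox with two white end stripes and dark brown sides, rigid, 54 mm (x) by 34 mm (y), 16 mm high; about 30 g; second from the top, on the sensor box. Origin: centre of the underside; z up.
- sensor: blue plastic sensor box (data logger) with a small white label and a yellow dot, 84 mm (x) by 44 mm (y), 26 mm high; about 130 g; third from the top, on the brown board. Origin: centre of the underside; z up.
- board: brown heat-proof board, 106 mm (x) by 58 mm (y), 16 mm thick; about 140 g; bottom of the stack. Origin: centre of the underside; z up. It lies within 6 mm of the centre of the platform of a grey metal laboratory jack that is fixed to the bench; the platform is 110 by 90 mm, turned like the board within 0.2 rad, its top 50 mm above the bench. Nothing in the stack is fastened: each thing just lies on the one below.
- dish: shallow round white porcelain dish, flat inside, 74 mm across inside at the top and about 64 mm across its flat floor, fixed to the bench; its place and turn differ at each start. Floor 4 mm thick (top face 4 mm above the origin), rim 9 mm high in all, so 5 mm above the floor. Origin: centre of the underside; z up.
- yellow_tray: small shallow yellow-painted metal tray, inside 80 mm (x) by 60 mm (y), fixed to the bench; its place and turn differ at each start. Floor 4 mm thick (top face 4 mm above the origin), rim 9 mm high in all, so 5 mm above the floor. Origin: centre of the underside; z up; x along its length.
- dock: black plastic charging dock with two blue stripes on its floor and a small black lug with a green lamp beyond one end, inside 106 mm (x) by 66 mm (y), fixed to the bench; its place and turn differ at each start. Floor 4 mm thick (top face 4 mm above the origin), rim 9 mm high in all, so 5 mm above the floor. Origin: centre of the underside; z up; x along its length, the lug at +x. Either way round is right for the sensor box.
- wood_tray: shallow wooden tray, inside 130 mm (x) by 82 mm (y), fixed to the bench; its place and turn differ at each start. Floor 4 mm thick (top face 4 mm above the origin), rim 9 mm high in all, so 5 mm above the floor. Origin: centre of the underside; z up; x along its length.
- lamp: bystander: glass spirit lamp with a white cap, loose, 68 mm in diameter, 84 mm high, about 160 g. Origin: centre of the underside; z up. Leave it alone.
- beaker: bystander: small open amber glass beaker, loose, 44 mm across, 55 mm high, about 60 g. Origin: centre of the underside; z up. Leave it alone. (A black rubber stopper, 36 mm across and 28 mm high, also stands among the things, about mirrored from the beaker across the bench's middle line y = 0; it is of no account.)
There are look-alikes about, which are no part of the job. There is more than one size of the board; the one meant has the size given above.

How it is judged:
By the outcome, as a careful person would: the job done as asked, in the order asked, and still so for the second after the job is handed in, with the robot touching nothing.
It also fails if it takes over 128 s, if anything falls off the work surface, if the arm or the gripper's body presses on something with over 40 N, if the wrist force passes 120 N, or if a joint passes its speed limit or range.

## Working session

There is one attempt and no reset: what is moved stays moved. The work goes in short steps, Python scripts to look and compute and a tool call to move; the robot and the scene stay as the last step left them, time stands still between calls to the robot, and variables do not carry over. Pictures are saved under pics/ and viewed, at most 14 in all, crops included, and the job is handed in when it is done.

Besides the shell and the picture viewer there is one more tool, called after "Call:" as name([rows], argument=value, ...), one row to a line, values as JSON. drive_tool: Moves the arm, as the interface text tells. Its arguments: {"type":"object","properties":{"increments":{"type":"array"},"grip_force":{"type":"number"}},"required":["increments"]}

```bash
mkdir -p pics; python3 - <<'E'
from bench import manip
import cv2,numpy as np
for n in("scene","top"):
    cv2.imwrite(f"pics/{n}0.png",manip.capture(n)); c=manip.camera_info(n); print(n,np.round(c["camera_matrix"],1).tolist(),np.round(c["world_from_camera"],3).tolist())
print(manip.sense())
E
```

```text
scene [[522.0, 0.0, 284.4], [0.0, 522.0, 203.3], [0.0, 0.0, 1.0]] [[0.804, 0.492, -0.333, 0.958], [0.594, -0.676, 0.436, -0.568], [-0.011, -0.548, -0.836, 1.07], [0.0, 0.0, 0.0, 1.0]]
top [[455.2, 0.0, 279.8], [0.0, 455.2, 210.2], [0.0, 0.0, 1.0]] [[0.008, -0.996, 0.087, 0.444], [-1.0, -0.01, -0.022, -0.048], [0.023, -0.087, -0.996, 1.138], [0.0, 0.0, 0.0, 1.0]]
{'t': 0.1, 'joints': array([ 1.12689775e+00,  8.79031683e-02,  1.37206344e+00, -1.02777057e-05,
        1.68363255e+00, -1.03136064e-01]), 'dq': array([ 0.00024356, -0.00078631, -0.00355417, -0.00114   ,  0.00025265,
       -0.00026802]), 'effort': array([ 2.47243290e-03, -3.41249049e+01, -3.03303266e+01,  7.20272167e-02,
        3.02977581e-02, -9.84868643e-05]), 'ee_pos': array([0.18363652, 0.51793877, 0.21542929]), 'orientation': array([ 1.69558575e-01,  9.85519601e-01, -9.67339083e-04, -2.66081680e-04]), 'wrist_force': array([-0.32177866, -0.0804825 , -0.91129289]), 'ft_torque': array([-0.01802717, -0.00372504, -0.01200974]), 'grip_force': 0.0, 'gripper_width': 0.9948662400714825}
```

View pics/scene0.png

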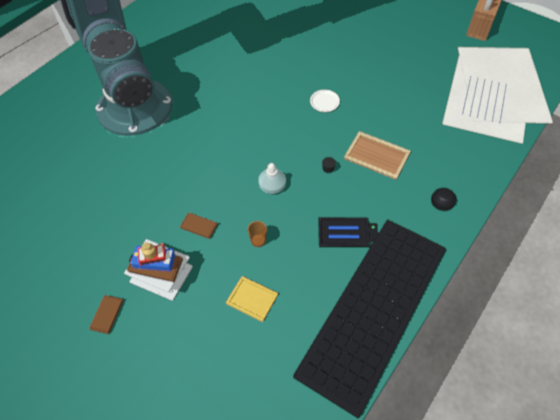

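View pics/top0.png

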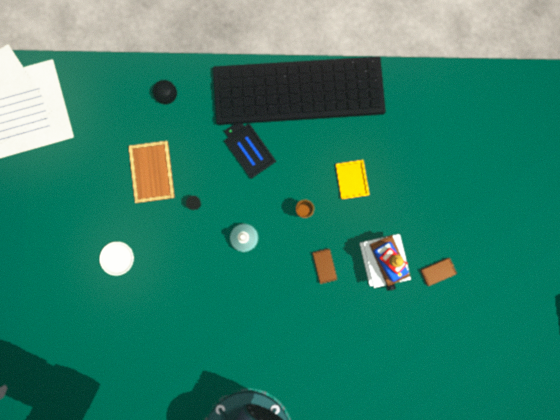

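The scene shows the stack at scene (153,262) / top (393,262). In the top view the other items are:
- dish (117,259)
- wood tray (152,171)
- dock (248,150)
- yellow tray (353,179)
- lamp (244,238)
- beaker (305,208)

Board candidates are the one in the stack at top (393,262), and loose brown ones at (325,265) and (438,271). The one in the stack fits the description, because it lies under the sensor box on the jack. I'll confirm this in an enlarged crop.

```bash
cat > h.py <<'E'
from bench import manip
import cv2,numpy as np
I={n:manip.camera_info(n) for n in("scene","top")}
def ray(n,p,z):
    K=np.array(I[n]["camera_matrix"]);T=np.array(I[n]["world_from_camera"])
    d=T[:3,:3]@np.linalg.solve(K,[p[0],p[1],1.]);o=T[:3,3]
    return (o+d*(z-o[2])/d[2])[:2]
def rect(n,mask,z,near=None):
    "blob nearest `near` (or largest) -> centre px, world centre, long/short side mm, yaw of long side"
    cs=[c for c in cv2.findContours(mask.astype(np.uint8),cv2.RETR_EXTERNAL,cv2.CHAIN_APPROX_NONE)[0] if cv2.contourArea(c)>15]
    if near is not None: c=min(cs,key=lambda c:np.hypot(*(c.reshape(-1,2).mean(0)-near)))
    else: c=max(cs,key=cv2.contourArea)
    w=np.array([ray(n,p,z) for p in c.reshape(-1,2)])
    (cx,cy),(a,b),_=r=cv2.minAreaRect((w*1000).astype(np.float32))
    P=cv2.boxPoints(r);e=P[1]-P[0];f=P[2]-P[1]
    if np.hypot(*e)<np.hypot(*f): e=f
    yaw=(np.arctan2(e[1],e[0])+np.pi/2)%np.pi-np.pi/2
    return np.round(c.reshape(-1,2).mean(0)),np.round([cx/1e3,cy/1e3],4),np.round([max(a,b),min(a,b)],1),round(float(yaw),3)
E
python3 - <<'E'
from h import *
t=cv2.imread("pics/top0.png");s=cv2.imread("pics/scene0.png")
a=cv2.resize(t[215:305,295:475],None,fx=4.4,fy=4.4,interpolation=cv2.INTER_CUBIC)[:,:400*2]
b=cv2.resize(s[220:340,80:220],None,fx=4,fy=4,interpolation=cv2.INTER_CUBIC)
cv2.imwrite("pics/ct.png",a);cv2.imwrite("pics/cs.png",b)
h=cv2.cvtColor(t,cv2.COLOR_BGR2HSV);H,S,V=[h[...,i].astype(int) for i in range(3)]
green=(H>70)&(H<95)&(S>150)
ng=~green
print("yellow",rect("top",(H>20)&(H<35)&(S>150)&(V>120),.009,(353,179)))
print("dish",rect("top",(S<90)&(V>150),.009,(117,259)))
print("wood",rect("top",ng&(H<25)&(V>60),.009,(152,171)))
print("dockstripes",rect("top",cv2.dilate(((H>100)&(H<130)&(S>120)&(V>120)).astype(np.uint8),np.ones((5,5))),.004,(248,150)))
print("dock",rect("top",ng&(V<60),.009,(248,150)))
for p in((325,265),(438,271)):print("brown",rect("top",ng&(H<20)&(S>100),.016,p))
print("beaker",rect("top",ng&(H<25)&(S>100),.055,(305,208)))
print("lamp",rect("top",(S<140)&(V>60),.04,(244,238)))
E
```

```text
yellow (array([352., 179.]), array([ 0.6236, -0.2539]), array([91.8, 73.5]), 0.161)
dish (array([116., 258.]), array([0.4217, 0.3268]), array([83. , 82.8]), -1.562)
wood (array([151., 171.]), array([0.6371, 0.2485]), array([144.9,  97.7]), 0.145)
dockstripes (array([250., 151.]), array([0.6938, 0.0041]), array([86.4, 47.5]), 0.625)
dock (array([288., 103.]), array([ 0.7815, -0.1237]), array([430.7, 291. ]), -1.489)
brown (array([324., 266.]), array([ 0.4069, -0.183 ]), array([76.8, 41.8]), 0.246)
brown (array([438., 272.]), array([ 0.3948, -0.4646]), array([78.4, 43. ]), -1.17)
beaker (array([304., 208.]), array([ 0.5437, -0.1312]), array([40.9, 40.7]), 0.005)
lamp (array([244., 237.]), array([0.4736, 0.0143]), array([64.9, 64.8]), -1.561)
```

View pics/ct.png

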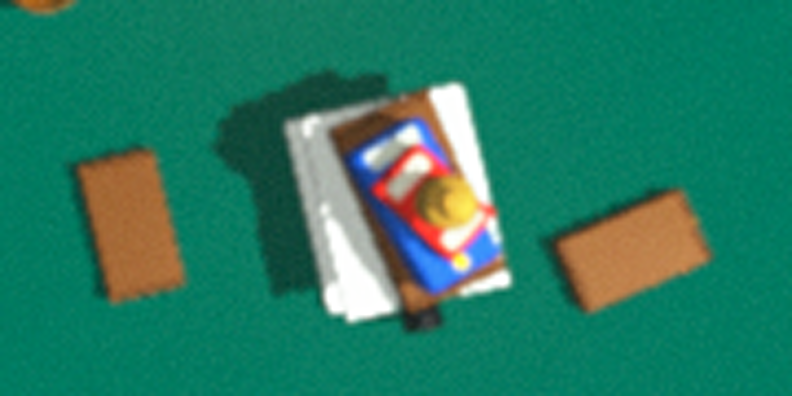

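View pics/cs.png

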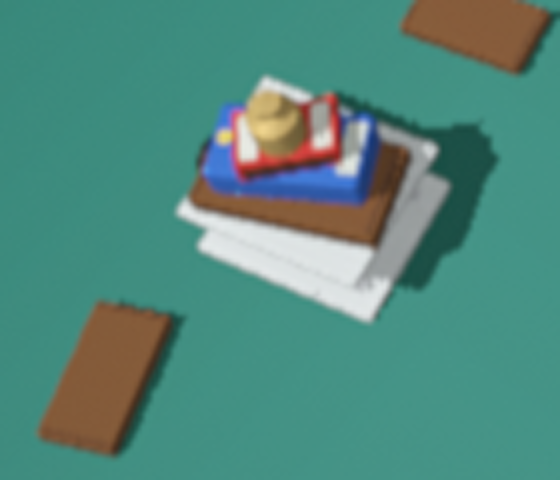

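The loose brown boards measure 77×42 mm, so they are decoys. The one under the blue box is the real board. Next I'll fix the weight and dock positions and the tool yaw.

```bash
python3 - <<'E'
from h import *
from scipy.spatial.transform import Rotation as R
t=cv2.imread("pics/top0.png");s=cv2.imread("pics/scene0.png")
for n,im,p in(("top",t,(396,260)),("scene",s,(149,250))):
    h=cv2.cvtColor(im,cv2.COLOR_BGR2HSV);H,S,V=[h[...,i].astype(int) for i in range(3)]
    m=(H>14)&(H<32)&(S>60)&(V>90)
    print(n,"gold@124",rect(n,m,.124,p),"@140",rect(n,m,.140,p)[1])
    red=((H<8)|(H>172))&(S>150)&(V>90)
    print("red@108",rect(n,red,.108,p)); 
    bl=(H>100)&(H<130)&(S>120)&(V>60)
    print("blue@92",rect(n,bl,.092,p))
h=cv2.cvtColor(t,cv2.COLOR_BGR2HSV);H,S,V=[h[...,i].astype(int) for i in range(3)]
bl=((H>100)&(H<130)&(S>120)&(V>100)).astype(np.uint8)
sub=np.zeros_like(bl);sub[125:180,220:280]=1
bl=cv2.morphologyEx(bl*sub,cv2.MORPH_CLOSE,np.ones((9,9)))
print("stripes",rect("top",bl,.004,(250,150)))
dk=((V<60)&(sub>0)).astype(np.uint8)
dk[:126]=0
dk=cv2.morphologyEx(cv2.morphologyEx(dk|bl,cv2.MORPH_CLOSE,np.ones((9,9))),cv2.MORPH_OPEN,np.ones((15,15)))
print("dock",rect("top",dk,.009,(250,150)))
o=manip.sense();r=R.from_quat(o["orientation"]).as_matrix();print("tool y yaw",np.arctan2(r[1,1],r[0,1]),"x yaw",np.arctan2(r[1,0],r[0,0]))
E
```

```text
top gold@124 (array([397., 260.]), array([ 0.4224, -0.3313]), array([28.3, 27.5]), -1.113) @140 [ 0.4228 -0.3269]
red@108 (array([387., 260.]), array([ 0.4191, -0.3151]), array([55.9, 27. ]), 0.327)
blue@92 (array([384., 261.]), array([ 0.4165, -0.3156]), array([86.7, 34.4]), 0.358)
scene gold@124 (array([148., 250.]), array([ 0.4241, -0.332 ]), array([37.9, 25.4]), -0.297) @140 [ 0.4331 -0.336 ]
red@108 (array([155., 256.]), array([ 0.4262, -0.3299]), array([52.5, 36.3]), 0.827)
blue@92 (array([156., 262.]), array([ 0.4256, -0.3315]), array([89. , 51.6]), 0.537)
stripes (array([250., 151.]), array([0.6938, 0.0039]), array([72.9, 34.5]), 0.617)
dock (array([247., 148.]), array([0.7004, 0.0106]), array([137.1,  76.8]), 0.622)
tool y yaw 1.2300328673298713 x yaw 2.8008288019013348
```

Call:
drive_tool([
  [[0.01, -0.034, 0], -0.09, 1],
  [[0.02, -0.07, 0], -0.19, 1],
  [[0.03, -0.105, 0], -0.28, 1],
  [[0.04, -0.14, 0], -0.37, 1],
  [[0.05, -0.17, 0], -0.464, 1],
])

```text
t: 0.52
ee_pos: [0.2336, 0.3463, 0.2159]
orientation: [0.393, 0.919, -0.001, 0.0]
wrist_force: [-0.1, 0.5, 1.0]
gripper_width: 1.003
grip_force: 0.0
```

Call:
drive_tool([
  [[0.01, -0.034, 0], -0.09, 1],
  [[0.02, -0.07, 0], -0.19, 1],
  [[0.03, -0.105, 0], -0.28, 1],
  [[0.04, -0.14, 0], -0.37, 1],
  [[0.05, -0.17, 0], -0.464, 1],
])

```text
t: 0.93
ee_pos: [0.2835, 0.1764, 0.2162]
orientation: [0.594, 0.804, -0.0, 0.0]
wrist_force: [1.3, 0.6, 0.1]
gripper_width: 1.003
grip_force: 0.0
```

Call:
drive_tool([
  [[0.01, -0.034, 0], -0.09, 1],
  [[0.02, -0.07, 0], -0.19, 1],
  [[0.03, -0.105, 0], -0.28, 1],
  [[0.04, -0.14, 0], -0.37, 1],
  [[0.05, -0.17, 0], -0.464, 1],
])

```text
t: 1.35
ee_pos: [0.3336, 0.0063, 0.2163]
orientation: [0.764, 0.645, -0.0, 0.0]
wrist_force: [1.0, 0.4, -0.4]
gripper_width: 0.997
grip_force: 0.0
```

Call:
drive_tool([
  [[0.01, -0.034, 0], -0.09, 1],
  [[0.02, -0.07, 0], -0.19, 1],
  [[0.03, -0.105, 0], -0.28, 1],
  [[0.04, -0.14, 0], -0.37, 1],
  [[0.05, -0.17, 0], -0.464, 1],
])

```text
t: 1.77
ee_pos: [0.3836, -0.1639, 0.216]
orientation: [0.892, 0.452, -0.0, -0.0]
wrist_force: [0.6, 0.8, 0.4]
gripper_width: 0.998
grip_force: 0.0
```

Call:
drive_tool([
  [[0.01, -0.034, 0], -0.09, 0.5],
  [[0.02, -0.07, 0], -0.19, 0.5],
  [[0.03, -0.105, 0], -0.28, 0.3],
  [[0.038, -0.14, 0], -0.37, 0.2],
  [[0.039, -0.169, 0], -0.464, 0.2],
])

```text
t: 2.18
ee_pos: [0.4232, -0.3328, 0.2152]
orientation: [0.972, 0.236, -0.0, -0.001]
wrist_force: [-0.3, 0.8, -0.2]
gripper_width: 0.679
grip_force: 0.0
```

Call:
drive_tool([
  [[0, 0.001, -0.03], 0, 0.2],
  [[0, 0.001, -0.06], 0, 0.2],
  [[0, 0.001, -0.08], 0, 0.2],
  [[0, 0.001, -0.091], 0, 0.2],
  [[0, 0.001, -0.091], 0, 0.2],
], grip_force=20)

```text
t: 2.6
ee_pos: [0.4212, -0.3281, 0.1217]
orientation: [0.971, 0.238, -0.002, -0.003]
wrist_force: [0.4, 1.0, -0.1]
gripper_width: 0.598
grip_force: 0.0
```

Call:
drive_tool([
  [[0, 0, 0], 0, -0.2],
  [[0, 0, 0], 0, -0.5],
  [[0, 0, 0], 0, -0.7],
  [[0, 0, 0], 0, -0.8],
  [[0, 0, 0], 0, -0.8],
])

```text
t: 3.02
ee_pos: [0.4236, -0.3303, 0.1271]
orientation: [0.971, 0.238, 0.001, 0.002]
wrist_force: [0.3, -0.7, 2.2]
gripper_width: 0.284
grip_force: 20.1
```

Call:
drive_tool([
  [[0, 0, 0], 0, -0.8],
  [[0, 0, 0.01], 0, -0.8],
  [[0, 0, 0.02], 0, -0.8],
  [[0, 0, 0.03], 0, -0.8],
  [[0, 0, 0.04], 0, -0.8],
])

```text
t: 3.43
ee_pos: [0.4229, -0.3297, 0.1668]
orientation: [0.971, 0.238, 0.0, 0.0]
wrist_force: [0.6, -0.1, -0.5]
gripper_width: 0.286
grip_force: 20.0
```

Call:
drive_tool([
  [[0, 0.015, 0], 0, -0.8],
  [[0, 0.04, 0], 0, -0.8],
  [[0, 0.07, 0], 0, -0.8],
  [[0, 0.1, 0], 0, -0.8],
  [[0, 0.13, 0], 0, -0.8],
])

```text
t: 3.85
ee_pos: [0.4223, -0.1974, 0.1654]
orientation: [0.971, 0.238, 0.0, -0.0]
wrist_force: [0.9, 0.8, -0.8]
gripper_width: 0.289
grip_force: 20.0
```

Call:
drive_tool([
  [[0, 0.03, 0], 0, -0.8],
  [[0, 0.06, 0], 0, -0.8],
  [[0, 0.09, 0], 0, -0.8],
  [[0, 0.12, 0], 0, -0.8],
  [[0, 0.15, 0], 0, -0.8],
])

```text
t: 4.27
ee_pos: [0.4219, -0.0473, 0.1656]
orientation: [0.971, 0.238, 0.0, -0.0]
wrist_force: [1.5, 0.2, -0.8]
gripper_width: 0.286
grip_force: 20.0
```

Call:
drive_tool([
  [[0, 0.03, 0], 0, -0.8],
  [[0, 0.06, 0], 0, -0.8],
  [[0, 0.09, 0], 0, -0.8],
  [[0, 0.12, 0], 0, -0.8],
  [[0, 0.15, 0], 0, -0.8],
])

```text
t: 4.68
ee_pos: [0.4216, 0.1025, 0.1656]
orientation: [0.971, 0.238, 0.0, -0.0]
wrist_force: [-0.2, -0.8, -0.2]
gripper_width: 0.289
grip_force: 20.0
```

Call:
drive_tool([
  [[0, 0.03, 0], 0, -0.8],
  [[0, 0.06, 0], 0, -0.8],
  [[0, 0.09, 0], 0, -0.8],
  [[0, 0.12, 0], 0, -0.8],
  [[0, 0.15, 0], 0, -0.8],
])

```text
t: 5.1
ee_pos: [0.4214, 0.2523, 0.1656]
orientation: [0.971, 0.238, -0.0, -0.0]
wrist_force: [0.1, 0.2, -1.3]
gripper_width: 0.283
grip_force: 20.0
```

Call:
drive_tool([
  [[0, 0.03, 0], 0, -0.8],
  [[0, 0.055, 0], 0, -0.8],
  [[0, 0.07, 0], 0, -0.8],
  [[-0.001, 0.077, 0], 0, -0.8],
  [[-0.001, 0.077, 0], 0, -0.8],
])

```text
t: 5.52
ee_pos: [0.421, 0.3282, 0.1653]
orientation: [0.971, 0.239, -0.0, 0.0]
wrist_force: [-0.1, 0.7, -1.0]
gripper_width: 0.286
grip_force: 20.0
```

Call:
drive_tool([
  [[0, -0.001, -0.03], 0, -0.8],
  [[0, -0.001, -0.06], 0, -0.8],
  [[0, -0.001, -0.09], 0, -0.8],
  [[0, -0.001, -0.115], 0, -0.8],
  [[0, -0.001, -0.125], 0, -0.8],
])

```text
t: 5.93
ee_pos: [0.4194, 0.3233, 0.0364]
orientation: [0.971, 0.237, -0.004, 0.002]
wrist_force: [-0.1, -0.5, -1.1]
gripper_width: 0.286
grip_force: 20.0
```

Call:
drive_tool([
  [[0, 0, -0.005], 0, -0.8],
  [[0, 0, -0.01], 0, -0.8],
  [[0, 0, -0.014], 0, -0.8],
  [[0, 0, -0.016], 0, -0.8],
  [[0, 0, -0.016], 0, -0.8],
])

```text
t: 6.35
ee_pos: [0.4225, 0.3266, 0.0254]
orientation: [0.971, 0.238, 0.001, -0.0]
wrist_force: [-0.5, -0.2, -1.2]
gripper_width: 0.286
grip_force: 20.0
```

```bash
python3 - <<'E'
from h import *
s=manip.sense();print(s["ee_pos"],s["wrist_force"])
a=manip.capture("top");b=manip.capture("scene")
cv2.imwrite("pics/w1.png",np.hstack([cv2.resize(a[205:315,60:170],(400,400),interpolation=2),cv2.resize(b[40:150,270:380],(400,400),interpolation=2)]))
E
```

```text
[0.4224573  0.32663394 0.02540519] [-0.48604302 -0.2369373  -1.19691404]
```

View pics/w1.png

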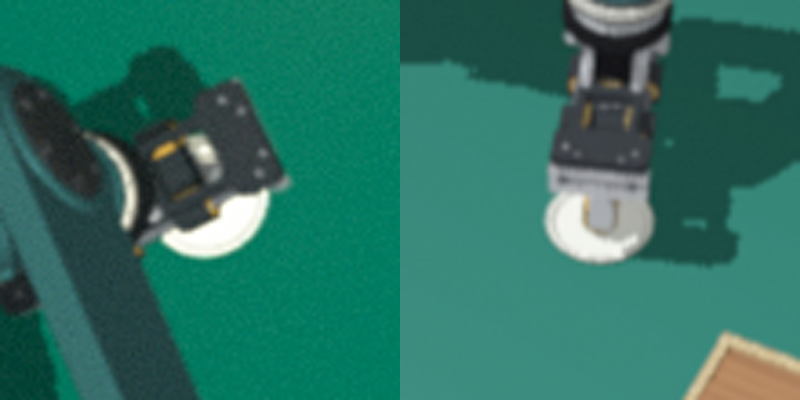

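The gripper is centred over the dish in both views, at scene crop (600,215). I'll lower the last 2–3 mm with small steps and watch the force.

Call:
drive_tool([
  [[0, 0, -0.001], 0, -0.8],
  [[0, 0, -0.002], 0, -0.8],
  [[0, 0, -0.003], 0, -0.8],
  [[0, 0, -0.003], 0, -0.8],
])

```text
t: 6.78
ee_pos: [0.4223, 0.3268, 0.0231]
orientation: [0.971, 0.238, 0.001, -0.0]
wrist_force: [-2.7, -1.3, 5.7]
gripper_width: 0.284
grip_force: 20.0
```

Call:
drive_tool([
  [[0, 0, 0], 0, -0.3],
  [[0, 0, 0], 0, 0],
  [[0, 0, 0], 0, 0.2],
  [[0, 0, 0], 0, 0.2],
  [[0, 0, 0], 0, 0.2],
])

```text
t: 7.2
ee_pos: [0.4217, 0.3263, 0.0212]
orientation: [0.971, 0.238, -0.0, 0.0]
wrist_force: [0.6, -0.1, 0.2]
gripper_width: 0.582
grip_force: 0.0
```

Call:
drive_tool([
  [[0, 0, 0.02], 0, 0.2],
  [[0, 0, 0.05], 0, 0.2],
  [[0, 0, 0.09], 0, 0.2],
  [[0, 0, 0.13], 0, 0.2],
  [[0, 0, 0.16], 0, 0.2],
])

```text
t: 7.62
ee_pos: [0.4224, 0.3267, 0.1849]
orientation: [0.971, 0.238, 0.002, -0.0]
wrist_force: [1.2, 0.5, -0.2]
gripper_width: 0.599
grip_force: 0.0
```

Call:
drive_tool([
  [[0, -0.04, 0], 0, 0.2],
  [[0, -0.08, 0], 0, 0.2],
  [[0, -0.12, 0], 0, 0.2],
  [[0, -0.16, 0], 0, 0.2],
  [[0, -0.2, 0], 0, 0.2],
])

```text
t: 8.03
ee_pos: [0.4214, 0.1249, 0.1815]
orientation: [0.971, 0.239, 0.0, 0.0]
wrist_force: [0.5, -0.1, -0.1]
gripper_width: 0.599
grip_force: 0.0
```

```bash
cat > look.py <<'E'
from h import *
import sys
a=manip.capture("top");b=manip.capture("scene");k=sys.argv[1]
cv2.imwrite(f"pics/t{k}.png",a);cv2.imwrite(f"pics/s{k}.png",b)
for n,im,p in(("top",a,(392,262)),("scene",b,(153,262))):
    h=cv2.cvtColor(im,cv2.COLOR_BGR2HSV);H,S,V=[h[...,i].astype(int) for i in range(3)]
    sub=np.zeros(H.shape,bool);sub[p[1]-35:p[1]+35,p[0]-35:p[0]+35]=1
    cl=lambda m:cv2.morphologyEx((m&sub).astype(np.uint8),cv2.MORPH_CLOSE,np.ones((9,9)))
    f=lambda m,z:rect(n,cl(m),z) if (m&sub).sum()>25 else None
    red=((H<6)|(H>170))&(S>150)&(V>110)
    print(n,"red@108",f(red,.108))
    print(" blue@92",f((H>100)&(H<130)&(S>120)&(V>60),.092))
    print(" brown@66",f((H<20)&(S>90)&(V>40),.066))
E
python3 look.py 2; python3 - <<'E'
import cv2,numpy as np
a=cv2.imread("pics/t2.png");b=cv2.imread("pics/s2.png")
cv2.imwrite("pics/v2.png",np.vstack([np.hstack([cv2.resize(a[225:300,355:430],(300,300),interpolation=2),cv2.resize(b[225:300,115:190],(300,300),interpolation=2)]),np.hstack([cv2.resize(a[220:300,80:160],(300,300),interpolation=2),cv2.resize(b[60:140,285:365],(300,300),interpolation=2)])]))
E
```

```text
top red@108 (array([393., 260.]), array([ 0.4241, -0.3277]), array([53.9, 35.9]), 0.849)
 blue@92 (array([388., 261.]), array([ 0.4209, -0.3267]), array([84.4, 45.7]), 0.542)
 brown@66 (array([390., 261.]), array([ 0.4235, -0.3353]), array([106.9,  65.1]), 0.395)
scene red@108 (array([153., 254.]), array([ 0.4262, -0.3299]), array([52.3, 35.9]), 0.819)
 blue@92 (array([153., 260.]), array([ 0.4256, -0.3315]), array([89. , 51.6]), 0.537)
 brown@66 (array([156., 264.]), array([ 0.422 , -0.3239]), array([105.6,  78.1]), 0.401)
```

View pics/v2.png

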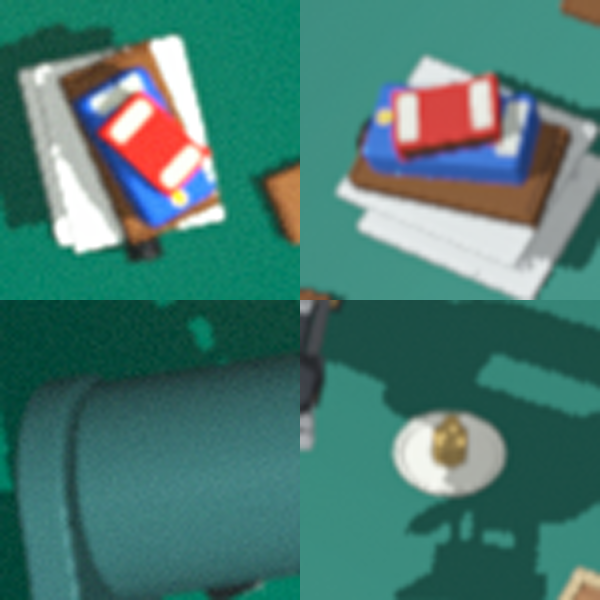

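The weight stands centred in the dish, at crop (450,440). The matchbox measures 54×36 mm at yaw 0.84, which matches its size. Moving to the matchbox.

Call:
drive_tool([
  [[0, -0.04, 0], 0.09, 0.2],
  [[0, -0.08, 0], 0.18, 0.2],
  [[0, -0.12, 0], 0.27, 0.2],
  [[0.001, -0.16, 0], 0.36, 0.2],
  [[0.002, -0.2, 0], 0.36, 0.2],
])

```text
t: 8.55
ee_pos: [0.4239, -0.0743, 0.1816]
orientation: [0.912, 0.41, 0.001, -0.0]
wrist_force: [1.1, 0.7, 0.4]
gripper_width: 0.597
grip_force: 0.0
```

Call:
drive_tool([
  [[0, -0.04, 0], 0, 0.2],
  [[0, -0.08, 0], 0, 0.2],
  [[0, -0.12, 0], 0, 0.2],
  [[0, -0.16, 0], 0, 0.2],
  [[0, -0.19, 0], 0, 0.2],
])

```text
t: 8.97
ee_pos: [0.424, -0.2659, 0.1812]
orientation: [0.913, 0.408, 0.0, 0.0]
wrist_force: [1.1, 0.1, -0.7]
gripper_width: 0.604
grip_force: 0.0
```

Call:
drive_tool([
  [[0.001, -0.03, 0], 0, 0.2],
  [[0.001, -0.053, 0], 0, 0.2],
  [[0.001, -0.063, 0], 0, 0.2],
  [[0.001, -0.063, 0], 0, 0.2],
  [[0.001, -0.063, 0], 0, 0.2],
])

```text
t: 9.38
ee_pos: [0.4252, -0.3256, 0.1811]
orientation: [0.913, 0.408, 0.0, -0.001]
wrist_force: [-0.1, 0.9, 0.3]
gripper_width: 0.6
grip_force: 0.0
```

Call:
drive_tool([
  [[0, -0.003, -0.02], 0, 0.2],
  [[0, -0.003, -0.045], 0, 0.2],
  [[0, -0.003, -0.062], 0, 0.2],
  [[0, -0.003, -0.07], 0, 0.2],
  [[0, -0.003, -0.071], 0, 0.2],
], grip_force=12)

```text
t: 9.8
ee_pos: [0.4243, -0.327, 0.1085]
orientation: [0.913, 0.409, -0.001, -0.002]
wrist_force: [0.4, 0.2, 0.6]
gripper_width: 0.597
grip_force: 0.0
```

Call:
drive_tool([
  [[0, 0, 0], 0, 0],
  [[0, 0, 0], 0, -0.3],
  [[0, 0, 0], 0, -0.6],
  [[0, 0, 0], 0, -0.7],
  [[0, 0, 0], 0, -0.7],
])

```text
t: 10.22
ee_pos: [0.4255, -0.33, 0.112]
orientation: [0.913, 0.408, 0.001, 0.001]
wrist_force: [-0.2, 0.9, 3.6]
gripper_width: 0.359
grip_force: 12.0
```

Call:
drive_tool([
  [[0, 0, 0], 0, -0.7],
  [[0, 0, 0.01], 0, -0.7],
  [[0, 0, 0.02], 0, -0.7],
  [[0, 0, 0.04], 0, -0.7],
  [[0, 0, 0.06], 0, -0.7],
])

```text
t: 10.63
ee_pos: [0.4244, -0.3294, 0.171]
orientation: [0.913, 0.408, -0.0, -0.001]
wrist_force: [-0.5, -0.9, 0.5]
gripper_width: 0.359
grip_force: 12.0
```

Call:
drive_tool([
  [[0.01, 0.004, 0], -0.08, -0.7],
  [[0.03, 0.012, 0], -0.17, -0.7],
  [[0.05, 0.02, 0], -0.26, -0.7],
  [[0.075, 0.03, 0], -0.34, -0.7],
  [[0.1, 0.038, 0], -0.34, -0.7],
])

```text
t: 11.05
ee_pos: [0.5258, -0.2914, 0.1716]
orientation: [0.969, 0.246, 0.0, 0.0]
wrist_force: [-0.0, -0.1, 0.4]
gripper_width: 0.359
grip_force: 12.0
```

Call:
drive_tool([
  [[0.025, 0.01, 0], -0.08, -0.7],
  [[0.05, 0.02, 0], -0.17, -0.7],
  [[0.075, 0.03, 0], -0.26, -0.7],
  [[0.09, 0.036, 0], -0.34, -0.7],
  [[0.099, 0.0385, 0], -0.34, -0.7],
])

```text
t: 11.47
ee_pos: [0.6256, -0.2519, 0.1706]
orientation: [0.997, 0.081, 0.0, -0.0]
wrist_force: [-1.3, -0.6, -1.0]
gripper_width: 0.361
grip_force: 12.0
```

Call:
drive_tool([
  [[0, 0, -0.02], 0, -0.7],
  [[0, 0, -0.05], 0, -0.7],
  [[0, 0, -0.08], 0, -0.7],
  [[0, 0, -0.11], 0, -0.7],
  [[0, 0, -0.13], 0, -0.7],
])

```text
t: 11.88
ee_pos: [0.622, -0.253, 0.0374]
orientation: [0.997, 0.081, -0.002, -0.001]
wrist_force: [-0.1, -0.4, -1.0]
gripper_width: 0.359
grip_force: 12.0
```

Call:
drive_tool([
  [[0, 0, 0], 0, -0.7],
  [[0, 0, -0.004], 0, -0.7],
  [[0, 0, -0.008], 0, -0.7],
  [[0, 0, -0.011], 0, -0.7],
  [[0, 0, -0.011], 0, -0.7],
])

```text
t: 12.3
ee_pos: [0.6245, -0.2536, 0.0309]
orientation: [0.997, 0.08, 0.001, 0.001]
wrist_force: [-0.6, -0.7, 0.2]
gripper_width: 0.361
grip_force: 12.0
```

```bash
python3 - <<'E'
from h import *
s=manip.sense();print(s["ee_pos"],s["wrist_force"])
a=manip.capture("top");b=manip.capture("scene")
cv2.imwrite("pics/m1.png",np.hstack([cv2.resize(a[130:230,300:400],(400,400),interpolation=2),cv2.resize(b[250:350,200:300],(400,400),interpolation=2)]))
E
```

```text
[ 0.62450441 -0.25362609  0.03089159] [-0.58672012 -0.71976793  0.20908244]
```

View pics/m1.png

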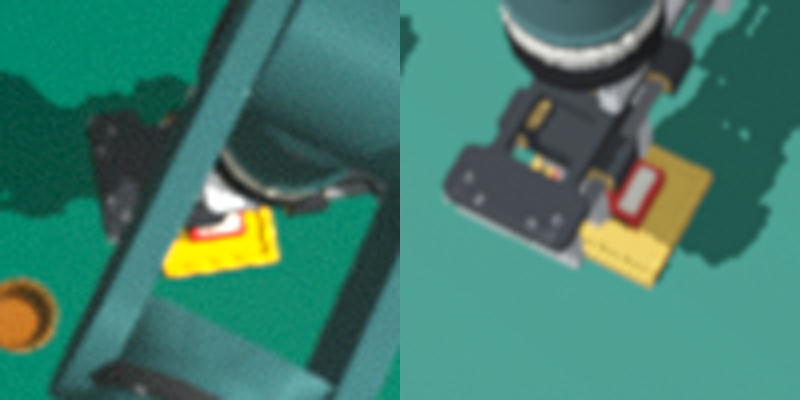

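The matchbox hovers inside the tray outline, with its red edge at crop (215,235) and (640,190). Lowering.

Call:
drive_tool([
  [[0, 0, -0.002], 0, -0.7],
  [[0, 0, -0.004], 0, -0.7],
  [[0, 0, -0.006], 0, -0.7],
  [[0, 0, -0.007], 0, -0.7],
  [[0, 0, -0.007], 0, -0.7],
])

```text
t: 12.82
ee_pos: [0.6241, -0.2532, 0.0239]
orientation: [0.997, 0.08, 0.0, 0.0]
wrist_force: [-1.3, 2.0, 4.0]
gripper_width: 0.357
grip_force: 12.0
```

Call:
drive_tool([
  [[0, 0, 0], 0, -0.3],
  [[0, 0, 0], 0, -0.1],
  [[0, 0, 0], 0, -0.05],
  [[0, 0, 0], 0, -0.05],
  [[0, 0, 0.003], 0, -0.05],
])

```text
t: 13.23
ee_pos: [0.6232, -0.2528, 0.0242]
orientation: [0.997, 0.08, -0.001, -0.001]
wrist_force: [-0.6, 0.0, 0.7]
gripper_width: 0.475
grip_force: 0.0
```

Call:
drive_tool([
  [[0, 0, 0.02], 0, 0],
  [[0, 0, 0.05], 0, 0.2],
  [[0, 0, 0.09], 0, 0.4],
  [[0, 0, 0.12], 0, 0.4],
  [[0, 0, 0.14], 0, 0.4],
])

```text
t: 13.65
ee_pos: [0.625, -0.2537, 0.1702]
orientation: [0.997, 0.08, 0.003, 0.002]
wrist_force: [0.9, 0.1, 0.7]
gripper_width: 0.694
grip_force: 0.0
```

Call:
drive_tool([
  [[-0.03, 0.03, 0], 0.1, 0.4],
  [[-0.06, 0.06, 0], 0.2, 0.4],
  [[-0.085, 0.085, 0], 0.3, 0.4],
  [[-0.11, 0.11, 0], 0.38, 0.4],
  [[-0.11, 0.11, 0], 0.38, 0.4],
])

```text
t: 14.07
ee_pos: [0.5091, -0.1387, 0.1645]
orientation: [0.963, 0.27, -0.002, -0.002]
wrist_force: [0.2, 0.3, -0.1]
gripper_width: 0.7
grip_force: 0.0
```

```bash
python3 look.py 3; python3 - <<'E'
from h import *
a=cv2.imread("pics/t3.png");b=cv2.imread("pics/s3.png")
print(manip.sense()["ee_pos"])
cv2.imwrite("pics/v3.png",np.vstack([np.hstack([cv2.resize(a[225:300,355:430],(300,300),interpolation=2),cv2.resize(b[225:300,115:190],(300,300),interpolation=2)]),np.hstack([cv2.resize(a[140:220,315:395],(300,300),interpolation=2),cv2.resize(b[260:340,210:290],(300,300),interpolation=2)])]))
E
```

```text
top red@108 None
 blue@92 (array([391., 261.]), array([ 0.4208, -0.3265]), array([84.4, 46.1]), 0.542)
 brown@66 (array([385., 243.]), array([ 0.4646, -0.3194]), array([62.3, 31.8]), 1.5)
scene red@108 None
 blue@92 (array([153., 258.]), array([ 0.4256, -0.3315]), array([89. , 51.6]), 0.537)
 brown@66 (array([157., 270.]), array([ 0.4261, -0.334 ]), array([105.5,  56.3]), 0.412)
[ 0.51336847 -0.14244536  0.16581292]
```

View pics/v3.png

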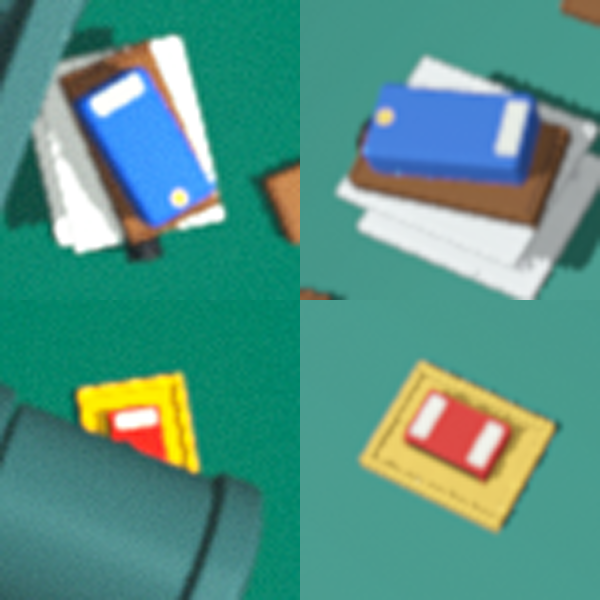

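The matchbox lies flat inside the yellow tray, at crop (460,435). The sensor measures 84×46 mm at (0.421,-0.327), yaw 0.54, which matches.

Call:
drive_tool([
  [[-0.018, -0.037, 0], 0, 0.4],
  [[-0.037, -0.073, 0], 0, 0.4],
  [[-0.055, -0.11, 0], 0, 0.4],
  [[-0.073, -0.147, 0], 0, 0.4],
  [[-0.09, -0.18, 0], 0, 0.4],
], grip_force=20)

```text
t: 14.58
ee_pos: [0.4235, -0.3268, 0.1659]
orientation: [0.964, 0.266, 0.0, 0.001]
wrist_force: [0.6, 0.2, -0.2]
gripper_width: 0.702
grip_force: 0.0
```

Call:
drive_tool([
  [[-0.002, -0.005, 0], 0, 0.4],
  [[-0.002, -0.005, -0.01], 0, 0.4],
  [[-0.002, -0.005, -0.02], 0, 0.4],
  [[-0.002, -0.005, -0.02], 0, 0.4],
])

```text
t: 14.92
ee_pos: [0.4215, -0.3265, 0.1421]
orientation: [0.964, 0.267, -0.001, -0.002]
wrist_force: [-0.1, -0.6, -0.2]
gripper_width: 0.701
grip_force: 0.0
```

Call:
drive_tool([
  [[0, 0, -0.02], 0, 0.4],
  [[0, 0, -0.045], 0, 0.4],
  [[0, 0, -0.057], 0, 0.4],
  [[0, 0, -0.061], 0, 0.4],
  [[0, 0, -0.061], 0, 0.4],
])

```text
t: 15.33
ee_pos: [0.4217, -0.3266, 0.083]
orientation: [0.963, 0.268, -0.001, -0.001]
wrist_force: [-0.7, 0.5, -0.4]
gripper_width: 0.7
grip_force: 0.0
```

Call:
drive_tool([
  [[0, 0, 0], 0, 0.2],
  [[0, 0, 0], 0, 0],
  [[0, 0, 0], 0, -0.2],
  [[0, 0, 0], 0, -0.4],
  [[0, 0, 0], 0, -0.4],
])

```text
t: 15.75
ee_pos: [0.4225, -0.3287, 0.0859]
orientation: [0.964, 0.267, 0.001, 0.001]
wrist_force: [2.0, -0.2, 2.7]
gripper_width: 0.467
grip_force: 20.0
```

Call:
drive_tool([
  [[0, 0, 0], 0, -0.4],
  [[0, 0, 0.01], 0, -0.4],
  [[0, 0, 0.03], 0, -0.4],
  [[0, 0, 0.06], 0, -0.4],
  [[0, 0, 0.08], 0, -0.4],
])

```text
t: 16.17
ee_pos: [0.4217, -0.3282, 0.1664]
orientation: [0.964, 0.267, 0.0, 0.0]
wrist_force: [0.3, -0.2, -1.4]
gripper_width: 0.467
grip_force: 20.0
```

Call:
drive_tool([
  [[0.01, 0.012, 0], 0.02, -0.4],
  [[0.025, 0.031, 0], 0.04, -0.4],
  [[0.043, 0.053, 0], 0.06, -0.4],
  [[0.065, 0.08, 0], 0.08, -0.4],
  [[0.087, 0.107, 0], 0.08, -0.4],
])

```text
t: 16.58
ee_pos: [0.509, -0.2203, 0.1645]
orientation: [0.952, 0.305, -0.0, -0.0]
wrist_force: [0.8, -1.2, -1.0]
gripper_width: 0.467
grip_force: 20.0
```

Call:
drive_tool([
  [[0.022, 0.027, 0], 0, -0.4],
  [[0.044, 0.054, 0], 0, -0.4],
  [[0.066, 0.081, 0], 0, -0.4],
  [[0.088, 0.108, 0], 0, -0.4],
  [[0.11, 0.135, 0], 0, -0.4],
])

```text
t: 17.0
ee_pos: [0.6193, -0.0847, 0.1643]
orientation: [0.952, 0.305, -0.001, -0.0]
wrist_force: [0.4, -0.2, -1.4]
gripper_width: 0.464
grip_force: 20.0
```

Call:
drive_tool([
  [[0.022, 0.027, 0], 0, -0.4],
  [[0.044, 0.054, 0], 0, -0.4],
  [[0.062, 0.077, 0], 0, -0.4],
  [[0.072, 0.089, 0], 0, -0.4],
  [[0.073, 0.09, 0], 0, -0.4],
])

```text
t: 17.42
ee_pos: [0.6928, 0.0072, 0.1632]
orientation: [0.952, 0.307, -0.0, -0.001]
wrist_force: [-1.1, -0.5, -1.4]
gripper_width: 0.463
grip_force: 20.0
```

Call:
drive_tool([
  [[0, 0, -0.02], 0, -0.4],
  [[0, 0, -0.05], 0, -0.4],
  [[0, 0, -0.08], 0, -0.4],
  [[0, 0, -0.11], 0, -0.4],
  [[0, 0, -0.12], 0, -0.4],
])

```text
t: 17.83
ee_pos: [0.6875, 0.0029, 0.0382]
orientation: [0.952, 0.305, -0.005, -0.002]
wrist_force: [-1.5, 0.2, -2.5]
gripper_width: 0.465
grip_force: 20.0
```

Call:
drive_tool([
  [[0, 0, 0], 0, -0.4],
  [[0, 0, -0.005], 0, -0.4],
  [[0, 0, -0.01], 0, -0.4],
  [[0, 0, -0.013], 0, -0.4],
  [[0, 0, -0.013], 0, -0.4],
])

```text
t: 18.25
ee_pos: [0.6924, 0.0037, 0.0326]
orientation: [0.952, 0.305, 0.001, 0.0]
wrist_force: [0.1, -0.3, -1.1]
gripper_width: 0.469
grip_force: 20.0
```

```bash
python3 - <<'E'
from h import *
s=manip.sense();print(s["ee_pos"],s["wrist_force"])
a=manip.capture("top");b=manip.capture("scene")
cv2.imwrite("pics/d1.png",np.hstack([cv2.resize(a[100:200,200:300],(400,400),interpolation=2),cv2.resize(b[180:280,300:400],(400,400),interpolation=2)]))
E
```

```text
[0.69239467 0.00373741 0.03255316] [ 0.08283441 -0.33969337 -1.05032086]
```

View pics/d1.png

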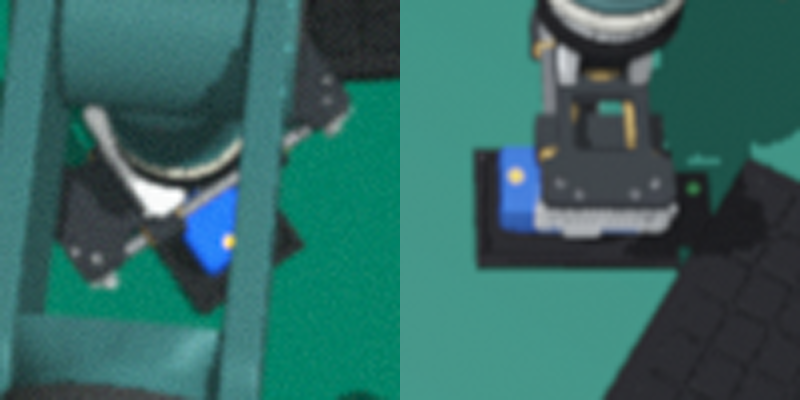

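The sensor is aligned with the dock and inside its outline, with its end at top crop (228,257) and the dock end at (252,278). Lowering.

Call:
drive_tool([
  [[0, 0, -0.003], 0, -0.4],
  [[0, 0, -0.006], 0, -0.4],
  [[0, 0, -0.008], 0, -0.4],
  [[0, 0, -0.009], 0, -0.4],
  [[0, 0, -0.009], 0, -0.4],
])

```text
t: 18.77
ee_pos: [0.6919, 0.0039, 0.0239]
orientation: [0.952, 0.305, 0.0, 0.0]
wrist_force: [-1.9, 0.2, 4.6]
gripper_width: 0.467
grip_force: 20.0
```

Call:
drive_tool([
  [[0, 0, 0], 0, -0.1],
  [[0, 0, 0], 0, 0.1],
  [[0, 0, 0], 0, 0.12],
  [[0, 0, 0], 0, 0.12],
  [[0, 0, 0.004], 0, 0.12],
])

```text
t: 19.18
ee_pos: [0.691, 0.0039, 0.0249]
orientation: [0.952, 0.305, -0.001, -0.0]
wrist_force: [-0.1, -0.2, -0.0]
gripper_width: 0.559
grip_force: 0.0
```

Call:
drive_tool([
  [[0, 0, 0.02], 0, 0.12],
  [[0, 0, 0.05], 0, 0.3],
  [[0, 0, 0.09], 0, 0.6],
  [[0, 0, 0.12], 0, 0.7],
  [[0, 0, 0.14], 0, 0.7],
])

```text
t: 19.6
ee_pos: [0.6933, 0.0038, 0.1715]
orientation: [0.952, 0.305, 0.003, 0.001]
wrist_force: [1.0, -0.8, 1.5]
gripper_width: 0.806
grip_force: 0.0
```

Call:
drive_tool([
  [[-0.04, 0, 0], -0.06, 0.7],
  [[-0.08, 0, 0], -0.12, 0.7],
  [[-0.12, 0, 0], -0.2, 0.7],
  [[-0.16, 0, 0], -0.23, 0.7],
  [[-0.2, 0, 0], -0.23, 0.7],
])

```text
t: 20.02
ee_pos: [0.49, 0.0039, 0.1663]
orientation: [0.981, 0.194, 0.0, 0.0]
wrist_force: [0.2, -0.5, -1.1]
gripper_width: 0.85
grip_force: 0.0
```

```bash
python3 look.py 4; python3 - <<'E'
from h import *
a=cv2.imread("pics/t4.png");b=cv2.imread("pics/s4.png")
print(manip.sense()["ee_pos"])
cv2.imwrite("pics/v4.png",np.vstack([np.hstack([cv2.resize(a[225:300,355:430],(300,300),interpolation=2),cv2.resize(b[225:300,115:190],(300,300),interpolation=2)]),np.hstack([cv2.resize(a[110:190,210:290],(300,300),interpolation=2),cv2.resize(b[190:270,310:390],(300,300),interpolation=2)])]))
E
```

```text
top red@108 None
 blue@92 None
 brown@66 (array([389., 260.]), array([ 0.422 , -0.3308]), array([105.9,  57.1]), 0.408)
scene red@108 None
 blue@92 None
 brown@66 (array([155., 264.]), array([ 0.4249, -0.3339]), array([107.9,  57.4]), 0.404)
[0.48542239 0.00448626 0.16484405]
```

View pics/v4.png

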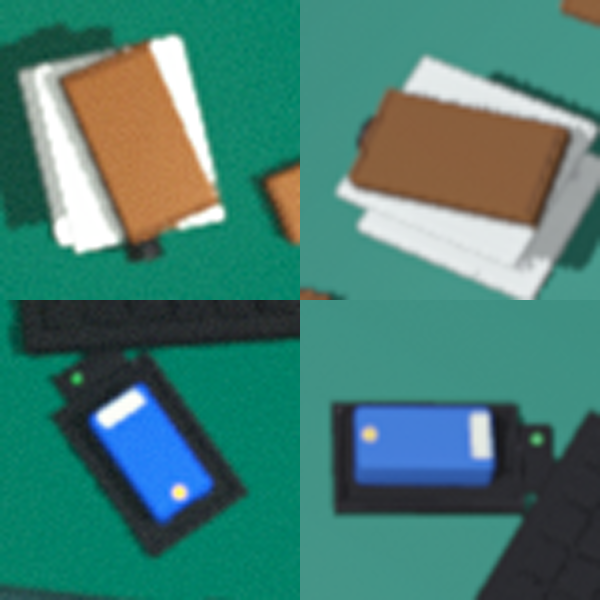

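The sensor lies flat inside the dock, at crop (150,450). The board measures 106×57 mm at yaw 0.405, which is the right size.

Call:
drive_tool([
  [[-0.008, -0.04, 0], 0.015, 0.7],
  [[-0.016, -0.08, 0], 0.015, 0.7],
  [[-0.024, -0.12, 0], 0.015, 0.7],
  [[-0.032, -0.16, 0], 0.015, 0.7],
  [[-0.038, -0.2, 0], 0.015, 0.7],
], grip_force=25)

```text
t: 20.53
ee_pos: [0.454, -0.1982, 0.1672]
orientation: [0.979, 0.202, 0.001, 0.001]
wrist_force: [0.4, -0.3, 0.0]
gripper_width: 0.85
grip_force: 0.0
```

Call:
drive_tool([
  [[-0.008, -0.04, 0], 0, 0.7],
  [[-0.016, -0.08, 0], 0, 0.7],
  [[-0.022, -0.115, 0], 0, 0.7],
  [[-0.025, -0.136, 0], 0, 0.7],
  [[-0.025, -0.136, 0], 0, 0.7],
])

```text
t: 20.95
ee_pos: [0.4283, -0.337, 0.1663]
orientation: [0.98, 0.199, -0.0, 0.001]
wrist_force: [0.3, -0.7, -0.7]
gripper_width: 0.85
grip_force: 0.0
```

Call:
drive_tool([
  [[0, 0, -0.02], 0, 0.7],
  [[0, 0, -0.04], 0, 0.7],
  [[0, 0, -0.06], 0, 0.7],
  [[0, 0, -0.06], 0, 0.7],
  [[0, 0, -0.06], 0, 0.7],
])

```text
t: 21.37
ee_pos: [0.4289, -0.331, 0.1056]
orientation: [0.979, 0.202, -0.001, -0.001]
wrist_force: [-0.1, 1.1, 1.0]
gripper_width: 0.857
grip_force: 0.0
```

Call:
drive_tool([
  [[-0.006, 0, -0.01], 0, 0.7],
  [[-0.006, 0, -0.025], 0, 0.7],
  [[-0.006, 0, -0.035], 0, 0.7],
  [[-0.006, 0, -0.038], 0, 0.7],
  [[-0.006, 0, -0.038], 0, 0.7],
])

```text
t: 21.78
ee_pos: [0.4225, -0.3317, 0.0679]
orientation: [0.979, 0.202, -0.0, -0.001]
wrist_force: [-0.0, 0.0, 0.2]
gripper_width: 0.847
grip_force: 0.0
```

Call:
drive_tool([
  [[0, 0, 0], 0, 0.5],
  [[0, 0, 0], 0, 0.3],
  [[0, 0, 0], 0, 0.1],
  [[0, 0, 0], 0, -0.1],
  [[0, 0, 0], 0, -0.1],
])

```text
t: 22.2
ee_pos: [0.4233, -0.3325, 0.0693]
orientation: [0.979, 0.202, 0.0, 0.001]
wrist_force: [-0.2, -0.5, 1.2]
gripper_width: 0.61
grip_force: 25.0
```

Call:
drive_tool([
  [[0, 0, 0], 0, -0.1],
  [[0, 0, 0.01], 0, -0.1],
  [[0, 0, 0.03], 0, -0.1],
  [[0, 0, 0.06], 0, -0.1],
  [[0, 0, 0.09], 0, -0.1],
])

```text
t: 22.62
ee_pos: [0.4219, -0.3312, 0.1584]
orientation: [0.979, 0.201, -0.001, -0.002]
wrist_force: [0.5, -0.5, -0.6]
gripper_width: 0.618
grip_force: 25.0
```

Call:
drive_tool([
  [[0.005, 0.013, 0], -0.02, -0.1],
  [[0.015, 0.04, 0], -0.04, -0.1],
  [[0.025, 0.067, 0], -0.08, -0.1],
  [[0.035, 0.095, 0], -0.13, -0.1],
  [[0.045, 0.122, 0], -0.13, -0.1],
])

```text
t: 23.03
ee_pos: [0.4678, -0.2087, 0.1587]
orientation: [0.991, 0.136, -0.0, -0.0]
wrist_force: [0.4, -0.5, -1.3]
gripper_width: 0.615
grip_force: 25.0
```

Call:
drive_tool([
  [[0.01, 0.027, 0], -0.02, -0.1],
  [[0.02, 0.054, 0], -0.04, -0.1],
  [[0.03, 0.081, 0], -0.08, -0.1],
  [[0.04, 0.108, 0], -0.13, -0.1],
  [[0.05, 0.135, 0], -0.13, -0.1],
])

```text
t: 23.45
ee_pos: [0.5178, -0.0736, 0.1587]
orientation: [0.997, 0.072, -0.0, -0.0]
wrist_force: [0.9, -0.4, -1.1]
gripper_width: 0.611
grip_force: 25.0
```

Call:
drive_tool([
  [[0.01, 0.027, 0], 0, -0.1],
  [[0.02, 0.054, 0], 0, -0.1],
  [[0.03, 0.081, 0], 0, -0.1],
  [[0.04, 0.108, 0], 0, -0.1],
  [[0.05, 0.135, 0], 0, -0.1],
])

```text
t: 23.87
ee_pos: [0.5677, 0.0613, 0.1585]
orientation: [0.997, 0.073, -0.0, 0.0]
wrist_force: [0.8, -0.6, -2.4]
gripper_width: 0.618
grip_force: 25.0
```

Call:
drive_tool([
  [[0.01, 0.027, 0], 0, -0.1],
  [[0.02, 0.054, 0], 0, -0.1],
  [[0.03, 0.081, 0], 0, -0.1],
  [[0.04, 0.108, 0], 0, -0.1],
  [[0.05, 0.135, 0], 0, -0.1],
])

```text
t: 24.28
ee_pos: [0.6177, 0.1962, 0.1583]
orientation: [0.997, 0.073, -0.001, 0.0]
wrist_force: [0.3, -0.1, -1.6]
gripper_width: 0.611
grip_force: 25.0
```

Call:
drive_tool([
  [[0.008, 0.022, 0], 0, -0.1],
  [[0.015, 0.04, 0], 0, -0.1],
  [[0.019, 0.05, 0], 0, -0.1],
  [[0.02, 0.053, 0], 0, -0.1],
  [[0.02, 0.053, 0], 0, -0.1],
])

```text
t: 24.7
ee_pos: [0.6376, 0.2481, 0.158]
orientation: [0.997, 0.073, -0.001, 0.0]
wrist_force: [-0.2, -0.8, -1.7]
gripper_width: 0.61
grip_force: 25.0
```

Call:
drive_tool([
  [[0, 0, -0.02], 0, -0.1],
  [[0, 0, -0.05], 0, -0.1],
  [[0, 0, -0.08], 0, -0.1],
  [[0, 0, -0.1], 0, -0.1],
  [[0, 0, -0.113], 0, -0.1],
])

```text
t: 25.12
ee_pos: [0.6358, 0.2456, 0.0421]
orientation: [0.997, 0.072, -0.003, 0.001]
wrist_force: [-0.5, -0.2, -2.1]
gripper_width: 0.611
grip_force: 25.0
```

Call:
drive_tool([
  [[0, 0, 0], 0, -0.1],
  [[0, 0, -0.005], 0, -0.1],
  [[0, 0, -0.01], 0, -0.1],
  [[0, 0, -0.013], 0, -0.1],
  [[0, 0, -0.013], 0, -0.1],
])

```text
t: 25.53
ee_pos: [0.6382, 0.2479, 0.0332]
orientation: [0.997, 0.073, 0.001, -0.0]
wrist_force: [-0.4, 0.5, -1.7]
gripper_width: 0.612
grip_force: 25.0
```

```bash
python3 - <<'E'
from h import *
s=manip.sense();print(s["ee_pos"],s["wrist_force"])
a=manip.capture("top");b=manip.capture("scene")
cv2.imwrite("pics/b1.png",np.hstack([cv2.resize(a[120:220,100:200],(400,400),interpolation=2),cv2.resize(b[100:200,330:430],(400,400),interpolation=2)]))
E
```

```text
[0.63822207 0.2478929  0.03316622] [-0.37843964  0.49486642 -1.73255569]
```

View pics/b1.png

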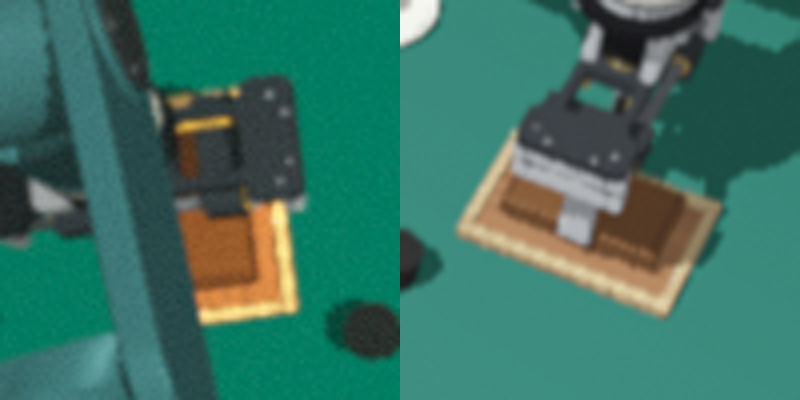

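The board is aligned with the wooden tray and inside its rim, with its corner at top crop (255,280) inside the rim corner (290,310). Lowering.

Call:
drive_tool([
  [[0, 0, -0.003], 0, -0.1],
  [[0, 0, -0.006], 0, -0.1],
  [[0, 0, -0.008], 0, -0.1],
  [[0, 0, -0.009], 0, -0.1],
  [[0, 0, -0.01], 0, -0.1],
])

```text
t: 26.05
ee_pos: [0.6376, 0.2479, 0.0234]
orientation: [0.997, 0.073, -0.0, 0.0]
wrist_force: [-4.1, -0.3, 5.9]
gripper_width: 0.613
grip_force: 25.0
```

Call:
drive_tool([
  [[0, 0, 0], 0, 0.3],
  [[0, 0, 0], 0, 0.42],
  [[0, 0, 0], 0, 0.42],
  [[0, 0, 0.002], 0, 0.42],
  [[0, 0, 0.004], 0, 0.42],
])

```text
t: 26.47
ee_pos: [0.6378, 0.2478, 0.0264]
orientation: [0.997, 0.073, -0.0, 0.0]
wrist_force: [0.5, 0.5, 0.8]
gripper_width: 0.711
grip_force: 0.0
```

Call:
drive_tool([
  [[0, 0, 0.02], 0, 0.42],
  [[0, 0, 0.05], 0, 0.42],
  [[0, 0, 0.09], 0, 0.42],
  [[0, 0, 0.12], 0, 0.42],
  [[0, 0, 0.16], 0, 0.42],
])

```text
t: 26.88
ee_pos: [0.637, 0.2476, 0.1866]
orientation: [0.997, 0.073, -0.001, 0.0]
wrist_force: [0.7, 0.9, -0.5]
gripper_width: 0.713
grip_force: 0.0
```

Call:
drive_tool([
  [[-0.03, -0.02, 0], 0, 0.42],
  [[-0.06, -0.04, 0], 0, 0.42],
  [[-0.09, -0.06, 0], 0, 0.42],
  [[-0.12, -0.08, 0], 0, 0.42],
  [[-0.15, -0.1, 0], 0, 0.42],
])

```text
t: 27.3
ee_pos: [0.4865, 0.1471, 0.1867]
orientation: [0.997, 0.073, 0.0, 0.0]
wrist_force: [-0.1, -0.9, 0.8]
gripper_width: 0.706
grip_force: 0.0
```

Call:
drive_tool([
  [[-0.02, -0.03, 0], 0, 0.42],
  [[-0.05, -0.06, 0], 0, 0.42],
  [[-0.07, -0.09, 0], 0, 0.42],
  [[-0.09, -0.12, 0], 0, 0.42],
  [[-0.09, -0.12, 0], 0, 0.42],
])

```text
t: 27.72
ee_pos: [0.3953, 0.0243, 0.1871]
orientation: [0.998, 0.07, 0.0, 0.001]
wrist_force: [1.0, 0.5, 0.1]
gripper_width: 0.706
grip_force: 0.0
```

```bash
python3 - <<'E'
from h import *
s=manip.sense();print(s["t"],s["ee_pos"],s["wrist_force"])
a=manip.capture("top");b=manip.capture("scene")
cv2.imwrite("pics/f.png",np.vstack([np.hstack([a[110:300,90:430],b[80:270,290:440]]),np.hstack([b[80:345,95:445],np.zeros((265,140,3),np.uint8)])]))
E
```

```text
27.7167 [0.39531327 0.02427494 0.18710463] [1.01165767 0.49961539 0.05061932]
```

View pics/f.png

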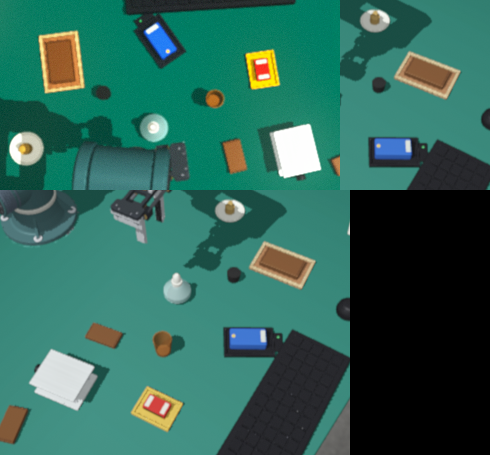

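All four things lie inside their rims: weight (25,149), board (61,61), sensor (160,40) and matchbox (262,69) in the top part. The lamp and beaker are unmoved, so I'm handing in.

```bash
python3 -c "
from bench import manip
print(manip.close_job())"
```

```text
the job is handed in; nothing more can be done
None
```

The job is done and handed in: the weight, matchbox, sensor box and board were moved in that order, and the final pictures show each let go inside its own dish, tray or dock, with the lamp and beaker where they stood, after 28 s of robot time; the hand-in gave no verdict.

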